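# Change the dehumidifier's filter cartridge

## Robot

A 6-joint arm with a two-finger parallel gripper is mounted at the origin on the work surface. World frame = base frame: x ahead of the robot, y to its left, z up, the work surface at z = 0. Lengths are in m, angles in rad, forces in N, time in s.
With the tool pointing down it reaches from about 0.3 to 0.775 m from the base axis. Payload 14.6 kg.
Tool frame: the origin (TCP) lies midway between the tips of the shut fingers; the grasp point (between the pads) lies 19 mm behind it (ctrl.tcp_to_grasp is the z of the grasp point in the tool frame, in m); z points along the fingers, y is the line along which they close (so a half turn about z gives the same grasp; the last joint's range is limited). The gripper opens to 94 mm and grips with 3 to 60 N. Pads are 16 mm wide; open, the fingers measure 119 mm over their backs; the gripper's body (75 mm by 177 mm) begins 78 mm behind the grasp point.
Start: joints at [-1.32, 0.3, 1.521, -0, 1.321, -0.067], TCP at [0.172, -0.522, 0.205] pointing down, gripper open.
Joint ranges: [-3.03, 3.03], [-0.79, 2.21], [0.23, 2.52], [-1.04, 4.18], [0, 3.07], [-2.55, 2.55]. Speed limits (rad/s): [2.22, 2.22, 2.57, 3.14, 3.14, 3.14].

## Interface

Orientations are given as [roll, pitch, yaw] about the fixed x, y, z axes, in that order (R = Rz(yaw) Ry(pitch) Rx(roll)).
In Python, from station import monitor, camera, ctrl gives the robot as it stands.
- The arm moves only by the tool apply_moves, never from a script. Its argument "plan" is one flat list of numbers, 4 for each row, row after row: the shift along the tool's x, y, z in mm, then the turn about the tool's z in rad. In form: [dx, dy, dz, spin, dx, dy, dz, spin, ...]. A call has 1 to 20 rows; each row shifts and turns the commanded pose from where the row before left it, along the tool's axes as they then stand; what a row does not reach is not made up. A row lasts 1/10 s, in which the tool goes at most 50 mm and 8.59 degrees, less where a joint would pass 70% of its speed; a pose out of reach is approached as far as the arm can. A call is refused whole if a number of a shift passes 50 or a number of a turn 0.15, either way. A call with a gripper value outside its range is refused whole. "hand" is the gripper command: -1 is shut, 1 is fully open, values between are in proportion, set as the call begins (left out, the last holds). The fingers move at their own pace and stop on an object; "squeeze" is the grip in N (left out, the last holds). Time passes only in rows, so rows that do not move let the fingers close. It gives the time, the measured TCP pose, the force, the opening and the grip force at its end, in the units of the state.
- monitor.get_obs(): the state, without advancing time (a new reading comes with each control period).
- camera(name): name is "scene" or "side" or "wrist"; returns a dict with "image" (400x640x3 uint8, red, green, blue), "range_z" (400x640 float32, m along the optical axis (not along the pixel's ray), 0 where there is no reading), "mtx" (3x3 intrinsics, pixels), "rvec" (rotation vector, rad) and "tvec" (3), from world to camera coordinates, as OpenCV has them. Camera axes: x right, y down, z forward; pixel columns grow to the right and rows downward; lengths in m; the calibration is good to about 2 mm. A picture is of the moment at which its call begins.
- ctrl.hand_in(): hands the job in; it is judged then, once.
The state is a dict: "time_s": time; "qpos": joint angles; "joint_vel": joint speeds; "tau": joint torques, N m; "ee_pos": TCP position; "eef_rot": TCP orientation; "force": force on the tool from outside, world axes, zero at the start; "moment": the same for the moment, N m; "grip_width": finger opening in m; "grip_force": force on a finger pad.
Only numpy, scipy, OpenCV 4.12 (cv2) and the standard library are available. Lean on these libraries where they do the work, as an engineer would, in place of code of your own. Each camera call takes 0.05 s, during which the arm holds its last target. There are 200 camera calls.

## Task

Slide the dehumidifier's filter door open, lift out the spent orange cartridge and lay it in the groove of the white soap dish, then take the fresh green cartridge from the bamboo tray and lay it in the cradle in the filter bay, and slide the door fully closed. Let each cartridge come down and rest in its groove before you let go of it; do not drop it in. Leave everything else on the shelf where it is.

Things in the scene. Friction and masses are not known exactly. Their poses are not given: they have to be found in the camera images.
- dehumidifier: mini dehumidifier, white, flat, 160 mm (x) x 260 mm (y) x 112 mm tall, standing firmly; origin at the centre of its underside. The filter bay, open on top, is in its +y half, centred 62 mm from the origin: 130 mm (x) by 120 mm (y) inside, floor 40 mm above the shelf, rim at 112 mm. The blue filter door slides on top
- filter_door (a joint): blue sliding filter door, 145 x 128 mm, 8 mm thick, on top of the dehumidifier. Value in m: 0 fully closed over the bay, 0.122 fully open (at the stop); opening slides it towards the dehumidifier's own -y, level. Slides with about 1.5 N of friction plus light damping, and stays where it is left
- door_rib (a point): grip point of the white rib that stands on the middle of the door: rib 60 mm long (x), 14 mm thick (y, the sliding direction), 34 mm tall. The point is 24 mm above the door's top face, 10 mm below the rib's top, and moves with the door; axes as the dehumidifier
- bay_seat (a point): cradle in the filter bay, 84 mm above the shelf. Point: centre of a seated cartridge. x runs along the groove (level), z up. The V groove (40 degree sides) is cut in two 25 mm long ridges 50 mm apart that carry the cartridge near its ends; they reach 23 mm to either side and stay 12 mm below this point. A seated cartridge has 10 mm to the bay's wall at either end, 38 mm at either side; its top is 6 mm below the rim
- dish_seat (a point): cradle of the soap dish, 40 mm above the shelf over the dish's centre. Point: centre of a seated cartridge. x runs along the groove (level), z up. The V groove (40 degree sides) is cut in two 25 mm long ridges 50 mm apart that carry the cartridge near its ends; they reach 23 mm to either side and stay 12 mm below this point. Starts empty
- soap_dish: white ceramic soap dish, 150 mm (x) by 95 mm (y), rim 14 mm tall, standing firmly; origin at the centre of its underside, axes as dish_seat
- tray_seat (a point): cradle of the bamboo tray (160 x 100 mm, rim 14 mm tall, standing firmly), 40 mm above the shelf over the tray's centre; the fresh cartridge starts here. Point: centre of a seated cartridge. x runs along the groove (level), z up. The V groove (40 degree sides) is cut in two 25 mm long ridges 50 mm apart that carry the cartridge near its ends; they reach 23 mm to either side and stay 12 mm below this point. 
- spent_center (a point): spent filter cartridge, orange with black ends, starts in the bay's cradle under the door: cylinder 44 mm in diameter and 110 mm long, 0.12 kg, smooth and rigid, either end first. The point is its centre; x is its axis, lying level; its y and z may be rolled about the axis
- spent: the spent cartridge as a body; origin at its centre
- fresh_center (a point): fresh filter cartridge, green with white ends, starts in the bamboo tray's cradle: cylinder 44 mm in diameter and 110 mm long, 0.12 kg, smooth and rigid, either end first. The point is its centre; x is its axis, lying level; its y and z may be rolled about the axis
- fresh: the fresh cartridge as a body; origin at its centre
- pill_tin_center (a point): closed steel pill tin with flip-top lid, 67 x 102 mm, 25 mm tall; its centre, half-way up; loose, to be left alone
- clip_center (a point): purple plastic clip lying down, 90 x 20 mm, 22 mm tall; its centre, half-way up; loose, to be left alone
- soap_bar_center (a point): cream soap bar, 55 x 85 mm, 26 mm tall; its centre, half-way up; loose, to be left alone
- tumbler_center (a point): blue ceramic tumbler, 74 mm wide, 95 mm tall; its centre, half-way up; loose, to be left alone
- comb_center (a point): black comb lying flat, 160 mm long in its y, 6 mm tall; its centre, half-way up; loose, to be left alone
- lotion_center (a point): amber lotion bottle, 60 mm wide, 160 mm tall; its centre, half-way up; loose, to be left alone
Things that resemble listed ones, but are neither listed nor needed, are in the scene too. Leave any blue look-alike of the soap_dish alone. Of the things that look like the fresh, the smaller one is meant.

How it is judged:
On the way, in this order (a step that is already met when the one before it is completed fails the run):
1. the filter door is slid open (value of joint filter_door above 0.105 m), for 0.1 s.
2. the spent cartridge rests in the soap dish's groove while the fingers still hold it (x of spent_center in the frame of dish_seat between -0.018 and 0.018 m and y of spent_center in the frame of dish_seat between -0.006 and 0.006 m and z of spent_center in the frame of dish_seat between -0.004 and 0.004 m and angle between the x axis of spent_center and the x axis of dish_seat, either way round below 0.08 rad and contact force between the fingers and spent above 0.5 N and contact force between spent and soap_dish above 0.1 N), for 0.1 s.
3. the fresh cartridge rests in the bay's cradle while the fingers still hold it (x of fresh_center in the frame of bay_seat between -0.012 and 0.012 m and y of fresh_center in the frame of bay_seat between -0.006 and 0.006 m and z of fresh_center in the frame of bay_seat between -0.004 and 0.004 m and angle between the x axis of fresh_center and the x axis of bay_seat, either way round below 0.08 rad and contact force between the fingers and fresh above 0.5 N and contact force between fresh and dehumidifier above 0.1 N), for 0.1 s.
4. the filter door is closed (value of joint filter_door below 0.004 m), for 0.2 s.
At the end, for the whole second after the job is handed in: Spent cartridge seated in the dish's groove, fresh one in the bay's cradle (height 4 mm, across 6 mm, direction 0.08 rad; along the groove 18 mm in the dish, 12 mm in the bay), both released and at rest (below 0.02 m/s); filter door closed to within 4 mm (x of spent_center in the frame of dish_seat between -0.018 and 0.018 m and y of spent_center in the frame of dish_seat between -0.006 and 0.006 m and z of spent_center in the frame of dish_seat between -0.004 and 0.004 m and angle between the x axis of spent_center and the x axis of dish_seat, either way round below 0.08 rad and x of fresh_center in the frame of bay_seat between -0.012 and 0.012 m and y of fresh_center in the frame of bay_seat between -0.006 and 0.006 m and z of fresh_center in the frame of bay_seat between -0.004 and 0.004 m and angle between the x axis of fresh_center and the x axis of bay_seat, either way round below 0.08 rad and linear speed of each of spent, fresh below 0.02 m/s and value of joint filter_door below 0.004 m); the robot touches nothing.
It fails at once if a bystander (tin, clip, soap bar, tumbler, comb or lotion) is moved by more than 30 mm (distance of any of pill_tin_center, clip_center, soap_bar_center, tumbler_center, comb_center, lotion_center from where it was at the start of the episode above 0.03 m).
It also fails if it takes over 72 s, if anything falls off the work surface, if the arm or the gripper's body presses on something with over 40 N, if the wrist force passes 120 N, or if a joint passes its speed limit or range.

## Working session

There is one attempt and no reset: what is moved stays moved. The work goes in short steps, Python scripts to look and compute and a tool call to move; the robot and the scene stay as the last step left them, time stands still between calls to the robot, and variables do not carry over. Pictures are saved under pics/ and viewed, at most 10 in all, crops included, and the job is handed in when it is done.

Besides the shell and the picture viewer there is one more tool, called by a JSON object that holds its "op" and its "data", one argument or row to a line. apply_moves: Moves the arm, as the interface text tells. Its arguments: {"type":"object","properties":{"plan":{"type":"array","items":{"type":"number"}},"hand":{"type":"number"},"squeeze":{"type":"number"}},"required":["plan"]}

```bash
mkdir -p pics; ls; cat > h.py <<'E'
import numpy as np,cv2
from station import monitor,camera,ctrl
def grab(n):
    c=camera(n); c['R']=cv2.Rodrigues(np.array(c['rvec'],float))[0]; c['t']=np.array(c['tvec'],float).ravel(); return c
def cloud(c):
    z=c['range_z']; v,u=np.mgrid[:400,:640]; K=c['mtx']
    p=np.stack([(u-K[0,2])/K[0,0]*z,(v-K[1,2])/K[1,1]*z,z],-1)
    P=(p-c['t'])@c['R']; P[z==0]=np.nan; return P
def save(c,f): cv2.imwrite(f,c['image'][:,:,::-1])
def proj(c,p): return cv2.projectPoints(np.array(p,float).reshape(-1,3),np.array(c['rvec'],float),c['t'],c['mtx'],None)[0].reshape(-1,2)
E
python3 - <<'E'
from h import *
a=[grab(n) for n in('scene','side')]
for n,c in zip(('scene','side'),a):
    save(c,f'pics/{n}0.png'); np.save(f'{n}0.npy',cloud(c)); cv2.imwrite(f'{n}0i.png',c['image'][:,:,::-1])
    print(n,-c['R'].T@c['t'],c['mtx'][0,0],(c['range_z']==0).mean())
print(monitor.get_obs(),ctrl.tcp_to_grasp)
E
```

```text
pics
scene [ 1.26655305 -0.02464947  1.03270412] 447.99425111506577 0.00403125
side [0.4861146  0.98568711 0.96613938] 437.2974664159954 0.00387890625
{'time_s': 0.1, 'qpos': array([-1.31957001e+00,  3.00413716e-01,  1.52150614e+00, -1.05603517e-05,
        1.32071805e+00, -6.65726850e-02]), 'joint_vel': array([ 0.00040201, -0.00097159, -0.00101436,  0.00022297, -0.00167506,
       -0.00155276]), 'tau': array([ 1.09016978e-04, -5.32638967e+01, -3.53280830e+01,  7.09385192e-02,
        2.35338346e-02, -6.19547677e-05]), 'ee_pos': array([ 0.1718122 , -0.52222722,  0.20494952]), 'eef_rot': array([-3.14054904e+00, -5.93269884e-05,  3.17801593e-01]), 'force': array([-0.0470668 , -0.04088272, -0.45812412]), 'moment': array([ 0.00011539,  0.03796139, -0.01875608]), 'grip_force': 0.0, 'grip_width': 0.09380593694946239} -0.0188
```

View pics/scene0.png

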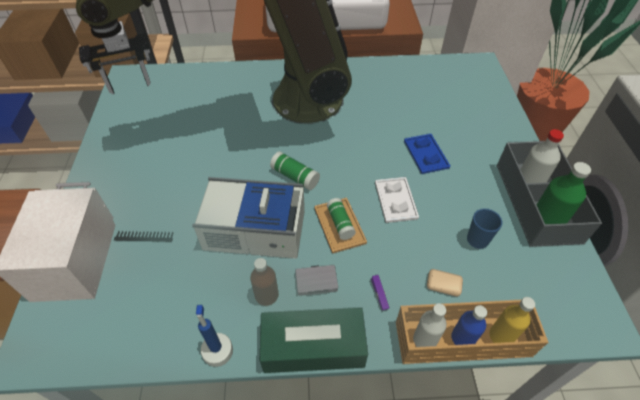

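View pics/side0.png

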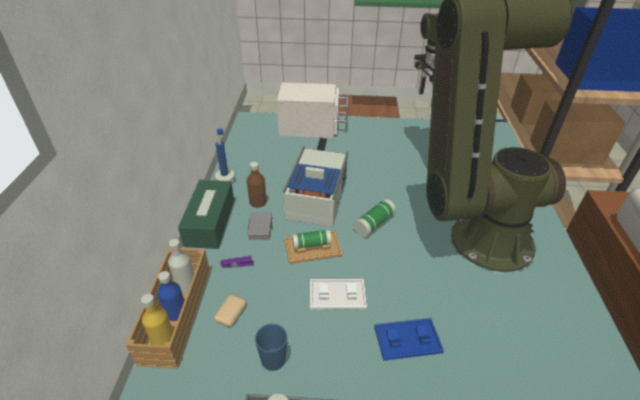

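Scene view: fresh-cartridge candidates are the larger loose green roll at (295,170) and the smaller one in the bamboo tray at (341,217), which is my choice. The dish candidates are white (397,199, chosen) and blue (427,153, leave alone). The door rib is at (265,200).

```bash
python3 - <<'E'
from h import *
S=np.load('scene0.npy');D=np.load('side0.npy')
def roi(P,I,u0,v0,u1,v1): 
    return P[v0:v1,u0:u1].reshape(-1,3),I[v0:v1,u0:u1].reshape(-1,3).astype(int)
A=cv2.imread('scene0i.png')[:,:,::-1];B=cv2.imread('side0i.png')[:,:,::-1]
def rect(n,p):
    if len(p)<5: print(n,len(p));return
    r=cv2.minAreaRect((p[:,:2]*1000).astype(np.float32)); print(n,len(p),'c',np.round(r[0],1),'s',np.round(r[1],1),'a',round(r[2],1),'z',np.round(np.percentile(p[:,2],[2,50,98]),4))
for nm,P,I,R in(('scene',S,A,dict(deh=(190,165,312,262),fresh=(322,192,362,245),tray=(310,190,370,255),dish=(370,172,422,225),big=(265,148,322,192))),('side',D,B,dict(deh=(275,140,352,228),fresh=(288,226,335,254),tray=(280,222,345,265),dish=(300,272,372,312),big=(350,198,400,238)))):
    p,c=roi(P,I,*R['deh']); ok=~np.isnan(p[:,0]); p=p[ok];c=c[ok]
    rect(nm+' deh top',p[(p[:,2]>.105)&(p[:,2]<.125)]); rect('rib',p[(p[:,2]>.148)&(p[:,2]<.162)])
    rect('body',p[(p[:,2]>.02)&(p[:,2]<.125)])
    bl=(c[:,2]>c[:,0]+50)&(p[:,2]>.112)&(p[:,2]<.13); rect('door',p[bl])
    orr=(c[:,0]>c[:,2]+50)&(c[:,0]>c[:,1]+30); rect('orange',p[orr])
    for k in('fresh','big'):
        p,c=roi(P,I,*R[k]); g=(c[:,1]>c[:,0]+25)&(c[:,1]>c[:,2]+15)&(p[:,2]>.02); rect(k+' green',p[g]); h=p[:,2]>.042 ; rect(k+' hi',p[h])
    p,c=roi(P,I,*R['tray']); rect('tray',p[(p[:,2]>.009)&(p[:,2]<.02)])
    p,c=roi(P,I,*R['dish']); rect('dish',p[(p[:,2]>.009)&(p[:,2]<.02)]); rect('ridges',p[p[:,2]>.022])
E
```

```text
scene deh top 4807 c [ 556.  -167.6] s [259.3 165.5] a 81.2 z [0.1074 0.1173 0.1232]
rib 145 c [ 643.3 -129.5] s [ 22.3 218.4] a 89.3 z [0.1492 0.1534 0.1616]
body 7539 c [ 489.7 -153.8] s [266.5 309.9] a 78.6 z [0.026  0.1113 0.1227]
door 1685 c [ 562.6 -127.5] s [127.  146.1] a 80.7 z [0.1161 0.1199 0.1235]
orange 0
fresh green 377 c [559.1  67.2] s [85.2 37.9] a 15.1 z [0.044  0.0582 0.0639]
fresh hi 576 c [558.7  69.4] s [113.   43.8] a 15.3 z [0.0433 0.0575 0.0639]
big green 618 c [397.3 -39.3] s [183.4  83. ] a 29.4 z [0.0234 0.0519 0.0598]
big hi 1023 c [428.  -55.2] s [141.3 239.8] a 86.9 z [0.043  0.0567 0.1236]
tray 512 c [554.7  68.6] s [163.3 101.4] a 15.0 z [0.0091 0.0118 0.0168]
dish 594 c [473.6 239.4] s [154.   96.2] a 4.0 z [0.0091 0.0124 0.0196]
ridges 79 c [472.7 239.7] s [103.2  44.6] a 5.0 z [0.0221 0.0243 0.0283]
side deh top 2075 c [ 555.5 -165.7] s [264.6 160.9] a 81.4 z [0.1073 0.1185 0.1241]
rib 72 c [ 562.1 -125.8] s [15.7 58.2] a 80.0 z [0.1486 0.1534 0.1571]
body 3469 c [ 554.9 -165.4] s [265.7 162.9] a 81.1 z [0.0256 0.1116 0.1238]
door 653 c [ 561.8 -123.1] s [126. 142.] a 81.6 z [0.1173 0.1211 0.1251]
orange 77 c [567.5 -85.1] s [11.6 82.7] a 77.2 z [0.0805 0.0878 0.0944]
fresh green 403 c [556.   73.6] s [86.6 41.4] a 15.7 z [0.0353 0.0567 0.0653]
fresh hi 468 c [555.9  73.6] s [111.3  41.4] a 15.8 z [0.043  0.0578 0.0653]
big green 498 c [361.7 -49.7] s [119.   54.6] a 51.5 z [0.0239 0.0524 0.0598]
big hi 546 c [363.  -50.4] s [149.4  53.1] a 49.3 z [0.0427 0.0542 0.0601]
tray 515 c [558.4  44.6] s [163.2 158.1] a 14.0 z [0.0092 0.0118 0.0185]
dish 866 c [472.3 241.4] s [148.9  97.2] a 4.5 z [0.0091 0.0121 0.0191]
ridges 121 c [473.4 241.2] s [98.5 45.6] a 4.1 z [0.0221 0.0255 0.0296]
```

{"op": "apply_moves", "data": {
  "plan": [0,0,0,0.118,0,0,0,0.118,0,0,0,0.118,0,0,0,0.118,27,-37.6,0,0,27,-37.6,0,0,27,-37.6,0,0,27,-37.6,0,0,27,-37.6,0,0,27,-37.6,0,0,27,-37.6,0,0,27,-37.6,0,0,27,-37.6,0,0,27,-37.6,0,0,27,-37.6,0,0,27,-37.6,0,0,0,0,0,0,0,0,0,0],
  "hand": 0,
  "squeeze": 20
}}

```text
time_s: 1.9
ee_pos: [0.5613, -0.1258, 0.2047]
eef_rot: [-3.142, 0.001, -0.153]
force: [1.3, 0.1, -0.9]
grip_width: 0.0468
grip_force: 0.0
```

```bash
cat >> h.py <<'E'
def rect(n,p):
    if len(p)<5: print(n,len(p));return
    r=cv2.minAreaRect((p[:,:2]*1000).astype(np.float32)); print(n,len(p),'c',np.round(r[0],1),'s',np.round(r[1],1),'a',round(r[2],1),'z',np.round(np.percentile(p[:,2],[2,50,98]),4))
def to(x,y,z,yaw,o=None):
    "shift needed in tool axes (mm) after turning to yaw; spin is about tool z (down)"
    o=o or monitor.get_obs(); d=(np.array([x,y,z])-o['ee_pos'])*1000; c,s=np.cos(yaw),np.sin(yaw)
    print('spin',round(-(yaw-o['eef_rot'][2]),3),'dxyz',np.round([d[0]*c+d[1]*s,d[0]*s-d[1]*c,-d[2]],1))
E
python3 - <<'E'
from h import *
c=grab('wrist');P=cloud(c);save(c,'pics/w1.png');o=monitor.get_obs();print(o['ee_pos'],o['eef_rot'],o['time_s'])
p=P.reshape(-1,3);I=c['image'].reshape(-1,3).astype(int)
rect('rib',p[(p[:,2]>.146)&(p[:,2]<.16)])
bl=(I[:,2]>I[:,0]+50)&(p[:,2]>.112)&(p[:,2]<.13); rect('door',p[bl])
to(.562,-.1255,.13,-.154)
E
```

```text
[ 0.56091319 -0.12656581  0.20501247] [ 3.14151306e+00  9.48923091e-04 -1.53916540e-01] 1.95
rib 1642 c [ 561.4 -127.9] s [13.9 59.3] a 81.1 z [0.1505 0.1541 0.1556]
door 20644 c [ 560.6 -127.1] s [126.9 144.8] a 81.2 z [0.1191 0.1205 0.1219]
spin 0.0 dxyz [ 0.9 -1.2 75. ]
```

View pics/w1.png

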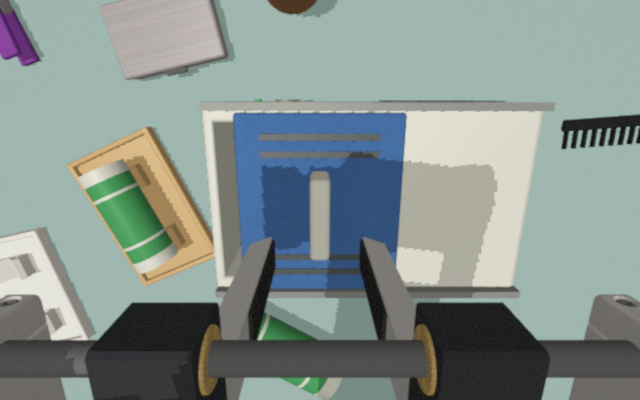

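Wrist view: the rib at (318,215) sits centred between the fingers, and the door is about 20 mm open. Next I lower, grip and slide.

{"op": "apply_moves", "data": {
  "plan": [0,0,25,0,0,0,25,0,0,0,15,0,0,0,10,0,0,0,0,0,0,0,0,0]
}}

```text
time_s: 2.55
ee_pos: [0.5614, -0.127, 0.1313]
eef_rot: [3.141, -0.001, -0.155]
force: [0.1, -0.6, 0.8]
grip_width: 0.047
grip_force: 0.0
```

{"op": "apply_moves", "data": {
  "plan": [0,0,0,0,0,0,0,0,0,0,0,0,0,0,0,0,0,5,0,0,0,10,0,0,0,15,0,0,0,15,0,0,0,15,0,0,0,15,0,0,0,12,0,0,0,8,0,0,0,4,0,0,0,0,0,0,0,0,0,0],
  "hand": -1
}}

```text
time_s: 4.05
ee_pos: [0.5462, -0.2243, 0.1306]
eef_rot: [3.141, -0.0, -0.154]
force: [1.2, -1.6, 3.8]
grip_width: 0.0139
grip_force: 20.0
```

```bash
python3 - <<'E'
from h import *
c=grab('wrist');P=cloud(c);s=grab('side');D=cloud(s);o=monitor.get_obs();print(o['ee_pos'],o['eef_rot'],o['time_s'],o['force'])
for P,c in((P,c),(D,s)):
    p=P.reshape(-1,3);I=c['image'].reshape(-1,3).astype(int)
    reg=(abs(p[:,0]-.56)<.12)&(abs(p[:,1]+.17)<.16)
    bl=reg&(I[:,2]>I[:,0]+50)&(p[:,2]>.112)&(p[:,2]<.13); rect('door',p[bl])
    orr=reg&(I[:,0]>I[:,2]+50)&(I[:,0]>I[:,1]+30)&(p[:,2]>.07); rect('orange',p[orr])
E
```

```text
[ 0.54621985 -0.22403665  0.13057148] [ 3.14124038e+00 -2.26905507e-04 -1.53825054e-01] 4.15 [ 1.66931426 -1.09780406  4.29307477]
door 31098 c [ 549.1 -224.5] s [127.4 137. ] a 81.2 z [0.1192 0.1205 0.1218]
orange 8786 c [ 562.2 -108.2] s [42.  88.3] a 81.2 z [0.0828 0.1028 0.1066]
door 356 c [ 545.9 -221.2] s [128.7 142.5] a 80.6 z [0.1171 0.1208 0.1246]
orange 332 c [564.2 -99.8] s [36.7 90.7] a 80.7 z [0.0808 0.1001 0.1084]
```

{"op": "apply_moves", "data": {
  "plan": [0,0,0,0,0,0,0,0,0,0,0,0,0,0,-30,0,0,0,-40,0,0,-40,0,0,0,-40,0,0,0,-39,0,0,0,0,0,0,0,0,0,0],
  "hand": 0.36
}}

```text
time_s: 5.15
ee_pos: [0.5643, -0.1061, 0.2003]
eef_rot: [3.141, 0.0, -0.153]
force: [-0.2, -0.7, 0.1]
grip_width: 0.0639
grip_force: 0.0
```

```bash
python3 - <<'E'
from h import *
c=grab('wrist');P=cloud(c);save(c,'pics/w2.png');o=monitor.get_obs();print(o['ee_pos'],o['eef_rot'],o['time_s'])
p=P.reshape(-1,3);I=c['image'].reshape(-1,3).astype(int)
reg=(abs(p[:,0]-.56)<.12)&(abs(p[:,1]+.17)<.16)
orr=reg&(I[:,0]>I[:,2]+50)&(I[:,0]>I[:,1]+30)&(p[:,2]>.09); rect('orange',p[orr])
bl=reg&(I[:,2]>I[:,0]+50)&(p[:,2]>.112)&(p[:,2]<.13); rect('door',p[bl])
cy=reg&(abs(p[:,0]-.563)<.07)&(abs(p[:,1]+.106)<.035)&(p[:,2]>.09)&(p[:,2]<.108); rect('cyl',p[cy]); rect('cyltop',p[cy&(p[:,2]>.104)])
top=reg&(p[:,2]>.108)&(p[:,2]<.115); rect('rim',p[top])
to(.5635,-.106,.068,-.154)
E
```

```text
[ 0.56426357 -0.106935    0.2002774 ] [ 3.14142017e+00  4.16147645e-04 -1.53945316e-01] 5.2
orange 4737 c [ 562.7 -106.7] s [42.5 88.6] a 81.3 z [0.0918 0.1034 0.1066]
door 21713 c [ 545.6 -223.9] s [127.7 144.1] a 81.3 z [0.119  0.1204 0.1219]
cyl 7133 c [ 561.2 -117. ] s [ 70.8 131.2] a 80.0 z [0.0914 0.1031 0.1068]
cyltop 2987 c [ 561.3 -117.1] s [ 70.3 131.2] a 80.2 z [0.1041 0.1054 0.1072]
rim 5561 c [ 553.9 -167.5] s [259.4 148.4] a 81.3 z [0.1088 0.1117 0.114 ]
spin 0.0 dxyz [ -0.9  -0.8 132.3]
```

View pics/w2.png

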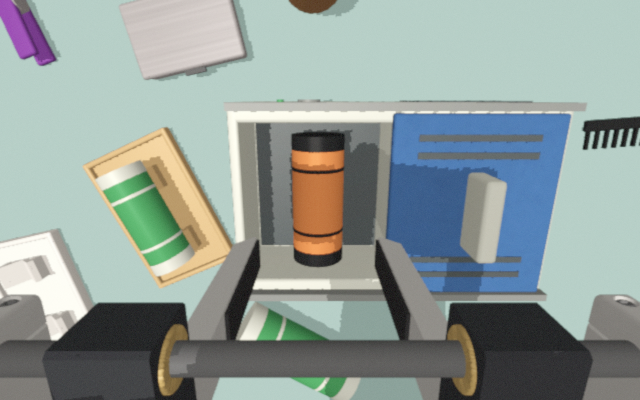

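Wrist view: the orange cartridge at (318,197) lies centred between the fingers, with its ends at rows 133 and 262, and the bay is clear. Next I descend, grip gently and lift.

{"op": "apply_moves", "data": {
  "plan": [-1,0,30,0,0,0,35,0,0,0,30,0,0,0,20,0,0,0,12,0,0,0,5,0,0,0,0,0,0,0,0,0]
}}

```text
time_s: 6.0
ee_pos: [0.5639, -0.1068, 0.0695]
eef_rot: [3.141, -0.001, -0.154]
force: [-0.2, 0.2, 1.3]
grip_width: 0.0637
grip_force: 0.0
```

{"op": "apply_moves", "data": {
  "plan": [0,0,0,0,0,0,0,0,0,0,0,0,0,0,0,0,0,0,0,0,0,0,-5,0,0,0,-10,0,0,0,-20,0,0,0,-30,0,0,0,-30,0,0,0,-35,0,0,0,0,0],
  "hand": -1,
  "squeeze": 15
}}

```text
time_s: 7.2
ee_pos: [0.5649, -0.1069, 0.2039]
eef_rot: [3.141, -0.008, -0.154]
force: [1.1, -0.4, -1.4]
grip_width: 0.0434
grip_force: 15.0
```

```bash
python3 - <<'E'
from h import *
o=monitor.get_obs();print(o['ee_pos'],o['eef_rot'],o['time_s'],o['grip_width'])
to(.473,.2405,.2,.075)
s=grab('scene');p=cloud(s).reshape(-1,3);I=s['image'].reshape(-1,3).astype(int)
orr=(I[:,0]>I[:,2]+50)&(I[:,0]>I[:,1]+30)&(abs(p[:,0]-.56)<.07)&(abs(p[:,1]+.106)<.08); rect('orange',p[orr])
E
```

```text
[ 0.56493346 -0.10687704  0.20390161] [ 3.14076764 -0.007833   -0.15421328] 7.2 0.043433753221098395
spin -0.229 dxyz [ -65.6 -353.3    3.9]
orange 385 c [ 569.5 -106.6] s [38.9 84.7] a 83.5 z [0.2255 0.2379 0.2424]
```

{"op": "apply_moves", "data": {
  "plan": [0,0,0,-0.115,0,0,0,-0.114,-4,-22,0,0,-8.2,-44.2,0,0,-8.2,-44.2,0,0,-8.2,-44.2,0,0,-8.2,-44.2,0,0,-8.2,-44.2,0,0,-8.2,-44.2,0,0,-8.2,-44.2,0,0,-4,-22,0,0,0,0,0,0,0,0,30,0,0,0,30,0,0,0,0,0,0,0,0,0]
}}

```text
time_s: 8.85
ee_pos: [0.4719, 0.2404, 0.1387]
eef_rot: [3.141, 0.001, 0.074]
force: [0.6, 0.9, -1.1]
grip_width: 0.0434
grip_force: 15.0
```

```bash
python3 - <<'E'
from h import *
o=monitor.get_obs();print(o['ee_pos'],o['eef_rot'],o['time_s'],o['grip_width'],o['force'])
c=grab('wrist');P=cloud(c);save(c,'pics/w3.png')
p=P.reshape(-1,3);I=c['image'].reshape(-1,3).astype(int)
near=(abs(p[:,0]-.473)<.1)&(abs(p[:,1]-.24)<.075)
rect('dishrim',p[near&(p[:,2]>.009)&(p[:,2]<.019)]); rect('ridges',p[near&(p[:,2]>.021)&(p[:,2]<.035)])
s=grab('side');q=cloud(s).reshape(-1,3);J=s['image'].reshape(-1,3).astype(int)
for n,p,I in(('w',p,I),('side',q,J)):
    reg=(abs(p[:,0]-.473)<.1)&(abs(p[:,1]-.24)<.06)
    orr=(I[:,0]>I[:,2]+50)&(I[:,0]>I[:,1]+30)&reg&(p[:,2]>.05); rect(n+' orange',p[orr])
rect('side dishrim',q[(abs(q[:,0]-.473)<.1)&(abs(q[:,1]-.24)<.075)&(q[:,2]>.009)&(q[:,2]<.019)])
rect('side ridges',q[(abs(q[:,0]-.473)<.1)&(abs(q[:,1]-.24)<.075)&(q[:,2]>.021)&(q[:,2]<.035)])
E
```

```text
[0.4719252  0.24040917 0.13869336] [3.14116052e+00 9.40300103e-04 7.40781371e-02] 8.85 0.043413299103094674 [ 0.57964068  0.91991106 -1.06928224]
dishrim 3102 c [488.1 241. ] s [117.8  95.3] a 4.3 z [0.0091 0.0136 0.0175]
ridges 371 c [516.2 242.9] s [11.5 45.3] a 4.2 z [0.0212 0.0245 0.0277]
w orange 11655 c [473.2 240.6] s [83.3 43.3] a 4.9 z [0.1613 0.1733 0.1764]
side orange 230 c [471.8 246.5] s [89.4 37.2] a 1.6 z [0.1497 0.1641 0.1778]
side dishrim 842 c [472.1 241.1] s [149.3  97.1] a 4.3 z [0.0091 0.012  0.0181]
side ridges 137 c [473.  241.2] s [99.4 45.5] a 3.9 z [0.0211 0.0253 0.0295]
```

View pics/w3.png

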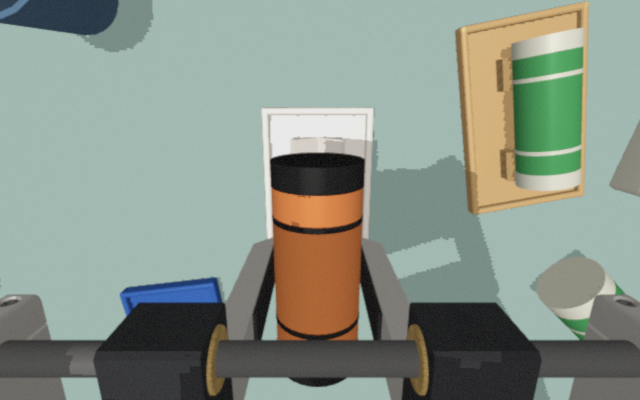

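Wrist view: the held cartridge (318,270) is in line with the white dish (318,170); nothing is in the way. Lowering.

{"op": "apply_moves", "data": {
  "plan": [0,-0.6,30,0,0,0,30,0,0,0,25,0,0,0,15,0,0,0,7,0,0,0,3,0,0,0,1,0,0,0,0,0,0,0,0,0]
}}

```text
time_s: 9.85
ee_pos: [0.4721, 0.2419, 0.0282]
eef_rot: [-3.141, -0.001, 0.075]
force: [-1.2, -0.1, -1.4]
grip_width: 0.0434
grip_force: 15.0
```

{"op": "apply_moves", "data": {
  "plan": [0,0,1,0,0,0,1,0,0,0,0,0,0,0,0,0],
  "squeeze": 6
}}

```text
time_s: 10.25
ee_pos: [0.4719, 0.2416, 0.0257]
eef_rot: [3.142, -0.0, 0.075]
force: [-0.4, -2.7, 3.5]
grip_width: 0.0439
grip_force: 6.0
```

{"op": "apply_moves", "data": {
  "plan": [0,0.8,0.5,0,0,0,0.5,0,0,0,0,0,0,0,0,0,0,0,0,0]
}}

```text
time_s: 10.75
ee_pos: [0.472, 0.2407, 0.0246]
eef_rot: [3.141, -0.0, 0.075]
force: [1.1, -4.7, 5.9]
grip_width: 0.0441
grip_force: 6.0
```

```bash
python3 - <<'E'
from h import *
o=monitor.get_obs();print(o['ee_pos'],o['time_s'],o['grip_width'],o['force'],o['grip_force'])
c=grab('wrist');p=cloud(c).reshape(-1,3);I=c['image'].reshape(-1,3).astype(int)
reg=(abs(p[:,0]-.473)<.1)&(abs(p[:,1]-.24)<.06)
orr=(I[:,0]>I[:,2]+50)&(I[:,0]>I[:,1]+30)&reg&(p[:,2]>.03); rect('orange',p[orr])
rect('dish',p[reg&(p[:,2]>.009)&(p[:,2]<.017)])
E
```

```text
[0.47203326 0.24070343 0.02457753] 10.75 0.04410358435764225 [ 1.13278944 -4.69367609  5.86005308] 6.000490039587021
orange 11634 c [473.2 240.9] s [83.8 43.7] a 4.8 z [0.0479 0.0599 0.0629]
dish 5787 c [474.9 240.1] s [143.3  95.7] a 4.3 z [0.0091 0.0135 0.0151]
```

{"op": "apply_moves", "data": {
  "plan": [0,0.8,0,0,0,0,0.3,0,0,0,0,0,0,0,0,0,0,0,0,0],
  "squeeze": 4
}}

```text
time_s: 11.3
ee_pos: [0.4718, 0.2402, 0.0242]
eef_rot: [-3.141, 0.0, 0.075]
force: [-0.6, -0.6, 4.8]
grip_width: 0.0437
grip_force: 4.0
```

{"op": "apply_moves", "data": {
  "plan": [0,0,0,0,0,0,0,0,0,0,0,0,0,0,0,0,0,0,-10,0,0,0,-30,0,0,0,-40,0,0,0,-45,0,0,0,-45,0,0,0,0,0],
  "hand": 0.3
}}

```text
time_s: 12.3
ee_pos: [0.4737, 0.2409, 0.201]
eef_rot: [-3.138, -0.01, 0.075]
force: [0.3, 0.3, 0.6]
grip_width: 0.0611
grip_force: 0.0
```

```bash
python3 - <<'E'
from h import *
c=grab('wrist');p=cloud(c).reshape(-1,3);I=c['image'].reshape(-1,3).astype(int)
reg=(abs(p[:,0]-.473)<.1)&(abs(p[:,1]-.24)<.06)
orr=(I[:,0]>I[:,2]+50)&(I[:,0]>I[:,1]+30)&reg&(p[:,2]>.03); rect('orange',p[orr])
dk=(I.max(1)<60)&reg&(p[:,2]>.03)&(p[:,2]<.07);rect('cyl',p[orr|dk])
rect('dish',p[reg&(p[:,2]>.009)&(p[:,2]<.017)])
to(.557,.0705,.19,.265)
E
```

```text
orange 3640 c [471.2 240.2] s [87.7 42.5] a 4.6 z [0.0473 0.0593 0.0627]
cyl 4735 c [471.6 240.2] s [110.4  42.5] a 4.6 z [0.0473 0.0593 0.0628]
dish 2700 c [472.3 239.6] s [149.   95.2] a 4.3 z [0.0091 0.0133 0.0153]
spin -0.19 dxyz [ 36.8 186.1   7.5]
```

Spent cartridge is seated: offset is about 1 mm and the direction matches. Now to the tray.

{"op": "apply_moves", "data": {
  "plan": [0,0,0,-0.1,0,0,0,-0.09,5,26,0,0,8,40,0,0,8,40,0,0,8,40,0,0,8,40,0,0,0,0,0,0,0,0,0,0]
}}

```text
time_s: 13.25
ee_pos: [0.5558, 0.0698, 0.193]
eef_rot: [-3.141, 0.002, 0.263]
force: [-0.4, 0.5, 0.2]
grip_width: 0.0612
grip_force: 0.0
```

```bash
python3 - <<'E'
from h import *
c=grab('wrist');save(c,'pics/w4.png');p=cloud(c).reshape(-1,3);I=c['image'].reshape(-1,3).astype(int)
reg=(abs(p[:,0]-.557)<.1)&(abs(p[:,1]-.07)<.07)
g=(I[:,1]>I[:,0]+25)&(I[:,1]>I[:,2]+15)&reg&(p[:,2]>.042); rect('green',p[g])
rect('cyl',p[reg&(p[:,2]>.044)&(p[:,2]<.07)])
rect('tray',p[reg&(p[:,2]>.009)&(p[:,2]<.017)])
to(.557,.0705,.024,.265)
E
```

```text
green 3662 c [555.9  70.3] s [86.5 42. ] a 15.0 z [0.0477 0.0594 0.063 ]
cyl 5244 c [556.2  69.6] s [111.1  43.5] a 15.1 z [0.0462 0.0593 0.0628]
tray 3194 c [552.6  68.7] s [158.4 100.2] a 15.1 z [0.0091 0.0134 0.0152]
spin -0.0 dxyz [  1.3   0.4 169.3]
```

View pics/w4.png

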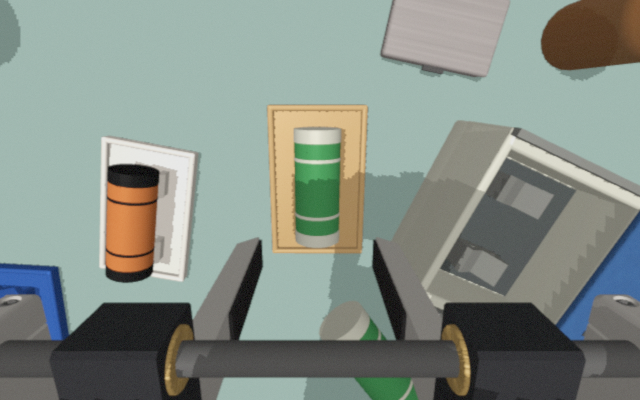

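Wrist view: the small green cartridge (317,187) is centred between the fingers and the larger roll (375,350) is clear. The orange cartridge lies in the dish (132,222), and the bay ridges are visible and empty.

{"op": "apply_moves", "data": {
  "plan": [0.5,0,40,0,0,0,45,0,0,0,40,0,0,0,25,0,0,0,13,0,0,0,5,0,0,0,0,0,0,0,0,0]
}}

```text
time_s: 14.1
ee_pos: [0.5574, 0.0707, 0.0275]
eef_rot: [3.141, -0.002, 0.265]
force: [-0.4, -0.7, 0.7]
grip_width: 0.0608
grip_force: 0.0
```

{"op": "apply_moves", "data": {
  "plan": [0,0,0,0,0,0,0,0,0,0,0,0,0,0,0,0,0,0,0,0,0,0,-5,0,0,0,-15,0,0,0,-30,0,0,0,-40,0,0,0,-40,0,0,0,-40,0,0,0,-10,0,0,0,0,0,0,0,0,0],
  "hand": -1,
  "squeeze": 15
}}

```text
time_s: 15.5
ee_pos: [0.5561, 0.0703, 0.2049]
eef_rot: [-3.141, 0.002, 0.265]
force: [-0.8, 0.7, -1.8]
grip_width: 0.0439
grip_force: 15.0
```

```bash
python3 - <<'E'
from h import *
o=monitor.get_obs();print(o['ee_pos'],o['grip_width'])
to(.565,-.106,.2,-.154)
E
```

```text
[0.5561167  0.07032363 0.20493542] 0.0438751222872793
spin 0.419 dxyz [ 35.8 172.9   4.9]
```

{"op": "apply_moves", "data": {
  "plan": [0,0,0,0.14,0,0,0,0.14,0,0,0,0.139,5,25,0,0,9,43,0,0,9,43,0,0,8,40,0,0,5,22,0,0,0,0,0,0,0,0,0,0]
}}

```text
time_s: 16.5
ee_pos: [0.5652, -0.1059, 0.2045]
eef_rot: [-3.141, 0.003, -0.155]
force: [0.0, -0.2, -1.3]
grip_width: 0.0435
grip_force: 15.0
```

```bash
python3 - <<'E'
from h import *
o=monitor.get_obs();print(o['ee_pos'],o['eef_rot'])
to(.565,-.106,.068,-.154)
c=grab('wrist');save(c,'pics/w5.png');s=grab('side')
for n,c in(('w',c),('side',s)):
    p=cloud(c).reshape(-1,3);I=c['image'].reshape(-1,3).astype(int)
    reg=(abs(p[:,0]-.565)<.1)&(abs(p[:,1]+.106)<.06)
    g=(I[:,1]>I[:,0]+25)&(I[:,1]>I[:,2]+15)&reg&(p[:,2]>.13); rect(n+' green',p[g]); 
    rect(n+' ridge',p[reg&(abs(p[:,0]-.565)<.06)&(abs(p[:,1]+.106)<.04)&(p[:,2]>.05)&(p[:,2]<.08)])
    w=(abs(p[:,0]-.56)<.12)&(abs(p[:,1]+.17)<.16)&(p[:,2]>.104)&(p[:,2]<.125); rect(n+' body',p[w])
E
```

```text
[ 0.56517143 -0.10594823  0.20452531] [-3.14112213e+00  2.74321670e-03 -1.55001930e-01]
spin -0.001 dxyz [-2.000e-01  1.000e-01  1.365e+02]
w green 11360 c [ 558.2 -104.2] s [45.2 98.9] a 81.2 z [0.2244 0.2372 0.2404]
w ridge 882 c [ 606.4 -113.3] s [45.2 14.7] a 81.2 z [0.0518 0.0642 0.0713]
w body 33939 c [ 554.1 -167.6] s [259.6 161. ] a 81.3 z [0.1105 0.1204 0.1221]
side green 270 c [566.4 -97.7] s [37.3 87.5] a 82.6 z [0.2093 0.2318 0.2421]
side ridge 103 c [ 562.9 -117.3] s [ 23.2 100.1] a 82.5 z [0.0564 0.0648 0.0737]
side body 1153 c [ 555.5 -167.2] s [267.  161.3] a 81.1 z [0.1052 0.1192 0.1243]
```

View pics/w5.png

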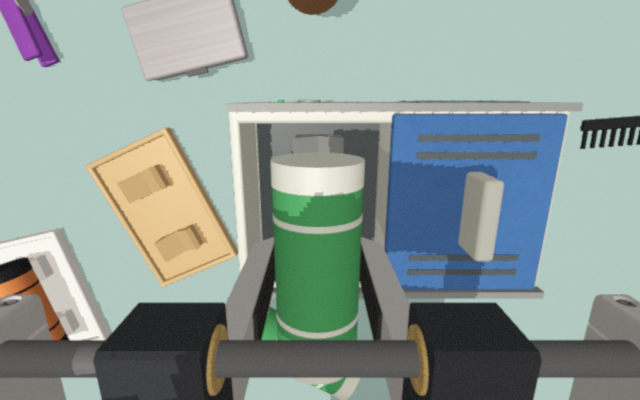

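Wrist view: the held green cartridge (318,260) is in line with the far ridge (318,148). The door stays open on the right, and the tray at (160,205) is empty. Lowering.

{"op": "apply_moves", "data": {
  "plan": [-0.6,0.3,25,0,0,0,35,0,0,0,30,0,0,0,22,0,0,0,12,0,0,0,5,0,0,0,1,0,0,0,0,0,0,0,0,0]
}}

```text
time_s: 17.5
ee_pos: [0.5655, -0.1063, 0.0772]
eef_rot: [3.141, -0.002, -0.154]
force: [-0.3, -0.5, -1.4]
grip_width: 0.0436
grip_force: 15.0
```

{"op": "apply_moves", "data": {
  "plan": [0,0,1,0,0,0,1,0,0,0,0,0,0,0,0,0],
  "squeeze": 6
}}

```text
time_s: 17.9
ee_pos: [0.5651, -0.1063, 0.0742]
eef_rot: [3.142, -0.0, -0.154]
force: [0.1, -0.1, -1.5]
grip_width: 0.0437
grip_force: 6.0
```

{"op": "apply_moves", "data": {
  "plan": [0,0,1,0,0,0,1,0,0,0,1,0,0,0,0,0,0,0,0,0]
}}

```text
time_s: 18.4
ee_pos: [0.5651, -0.1063, 0.0711]
eef_rot: [3.142, 0.0, -0.154]
force: [0.2, 0.3, -0.9]
grip_width: 0.0436
grip_force: 6.0
```

{"op": "apply_moves", "data": {
  "plan": [0,0,0.7,0,0,0,0.7,0,0,0,0,0,0,0,0,0]
}}

```text
time_s: 18.8
ee_pos: [0.5653, -0.1066, 0.0704]
eef_rot: [3.141, -0.001, -0.154]
force: [-1.6, -2.2, 5.3]
grip_width: 0.0438
grip_force: 6.0
```

{"op": "apply_moves", "data": {
  "plan": [0,0.5,0.3,0,0,0,0,0,0,0,0,0,0,0,0,0,0,0,0,0],
  "squeeze": 4
}}

```text
time_s: 19.3
ee_pos: [0.5654, -0.1066, 0.0702]
eef_rot: [-3.141, -0.001, -0.154]
force: [-0.8, 1.3, 6.2]
grip_width: 0.0438
grip_force: 4.0
```

```bash
python3 - <<'E'
from h import *
o=monitor.get_obs();print(o['ee_pos'],o['grip_width'],o['force'],o['time_s'])
c=grab('wrist');p=cloud(c).reshape(-1,3);I=c['image'].reshape(-1,3).astype(int)
reg=(abs(p[:,0]-.565)<.1)&(abs(p[:,1]+.106)<.06)
g=(I[:,1]>I[:,0]+25)&(I[:,1]>I[:,2]+15)&reg&(p[:,2]>.08); rect('green',p[g])
E
```

```text
[ 0.56541914 -0.10663832  0.07015107] 0.0437908586214856 [-0.77170769  1.25903877  6.20039148] 19.3
green 11222 c [ 565.3 -106.4] s [44.1 84.4] a 81.3 z [0.0907 0.1035 0.1065]
```

Seated at the same height as the spent one was (top 0.1065). Releasing and rising.

{"op": "apply_moves", "data": {
  "plan": [0,0,0,0,0,0,0,0,0,0,0,0,0,0,0,0,0,0,-10,0,0,0,-30,0,0,0,-40,0,0,0,-45,0,0,0,0,0,0,0,0,0],
  "hand": 0.3
}}

```text
time_s: 20.35
ee_pos: [0.5652, -0.1068, 0.1956]
eef_rot: [3.141, -0.002, -0.154]
force: [0.2, 0.5, 0.1]
grip_width: 0.0611
grip_force: 0.0
```

```bash
python3 - <<'E'
from h import *
c=grab('wrist');p=cloud(c).reshape(-1,3);I=c['image'].reshape(-1,3).astype(int)
reg=(abs(p[:,0]-.565)<.1)&(abs(p[:,1]+.106)<.06)
g=(I[:,1]>I[:,0]+25)&(I[:,1]>I[:,2]+15)&reg&(p[:,2]>.08); rect('green',p[g])
w=(abs(p[:,0]-.56)<.12)&(abs(p[:,1]+.17)<.16)
rect('body',p[w&(p[:,2]>.104)&(p[:,2]<.125)]); rect('rib',p[w&(p[:,1]<-.18)&(p[:,2]>.15)&(p[:,2]<.157)])
to(.5465,-.2245,.131,-.154)
E
```

```text
green 4807 c [ 583.3 -107.8] s [ 50.4 127.1] a 86.7 z [0.09   0.1034 0.1075]
body 39993 c [ 554.3 -167.7] s [259.6 160. ] a 81.2 z [0.1048 0.1203 0.122 ]
rib 1826 c [ 546.6 -223.9] s [14.5 59.2] a 81.3 z [0.1506 0.1541 0.1555]
spin -0.0 dxyz [1.000e-01 1.192e+02 6.320e+01]
```

{"op": "apply_moves", "data": {
  "plan": [0,25,0,0,0,40,0,0,0,37,0,0,0,17,0,0,0,0,20,0,0,0,25,0,0,0,13,0,0,0,6,0,0,0,0,0,0,0,0,0]
}}

```text
time_s: 21.4
ee_pos: [0.5471, -0.2243, 0.1313]
eef_rot: [3.141, -0.001, -0.154]
force: [0.2, -0.6, -0.0]
grip_width: 0.0607
grip_force: 0.0
```

```bash
python3 - <<'E'
from h import *
c=grab('wrist')
p=cloud(c).reshape(-1,3);I=c['image'].reshape(-1,3).astype(int)
reg=(abs(p[:,0]-.565)<.062)&(abs(p[:,1]+.106)<.04)
g=(I[:,1]>I[:,0]+25)&(I[:,1]>I[:,2]+15)&reg&(p[:,2]>.08); rect('green',p[g])
to(.5645,-.1065,.131,-.154)
E
```

```text
green 8311 c [ 563.5 -108.8] s [41.6 86.9] a 81.1 z [0.0835 0.1028 0.1066]
spin -0.0 dxyz [  -1.  -119.2    0.5]
```

{"op": "apply_moves", "data": {
  "plan": [0,0,0,0,0,0,0,0,0,0,0,0,0,0,0,0,0,-6,0,0,0,-14,0,0,0,-18,0,0,0,-18,0,0,0,-18,0,0,0,-18,0,0,0,-12,0,0,0,-6,0,0,0,-4,0,0,0,0,0,0,0,0,0,0],
  "hand": -1,
  "squeeze": 20
}}

```text
time_s: 22.95
ee_pos: [0.5641, -0.1118, 0.1304]
eef_rot: [-3.141, 0.0, -0.154]
force: [-0.1, 2.2, 1.0]
grip_width: 0.0133
grip_force: 20.0
```

{"op": "apply_moves", "data": {
  "plan": [0,-1.5,0,0,0,-1.5,0,0,0,-1,0,0,0,0,0,0,0,0,0,0]
}}

```text
time_s: 23.45
ee_pos: [0.5648, -0.1078, 0.1304]
eef_rot: [-3.142, 0.0, -0.154]
force: [-2.0, -1.0, 1.1]
grip_width: 0.0139
grip_force: 20.0
```

{"op": "apply_moves", "data": {
  "plan": [0,-1,0,0,0,-1,0,0,0,-1,0,0,0,0,0,0,0,0,0,0]
}}

```text
time_s: 23.95
ee_pos: [0.565, -0.1064, 0.1305]
eef_rot: [3.139, 0.0, -0.155]
force: [-4.9, -12.4, 1.8]
grip_width: 0.0135
grip_force: 20.0
```

The stop is reached (12 N pushing back). Releasing and retreating.

{"op": "apply_moves", "data": {
  "plan": [0,0,0,0,0,0,0,0,0,0,0,0,0,0,0,0,0,0,-20,0,0,0,-40,0,0,0,-45,0,0,0,-40,0,0,0,0,0,0,0,0,0],
  "hand": 0.3
}}

```text
time_s: 24.95
ee_pos: [0.5654, -0.1047, 0.2757]
eef_rot: [-3.142, -0.001, -0.154]
force: [0.0, -0.0, -0.7]
grip_width: 0.0609
grip_force: 0.0
```

```bash
python3 - <<'E'
from h import *
c=grab('wrist');save(c,'pics/w6.png');p=cloud(c).reshape(-1,3);I=c['image'].reshape(-1,3).astype(int)
w=(abs(p[:,0]-.56)<.12)&(abs(p[:,1]+.17)<.16)
rect('body',p[w&(p[:,2]>.104)&(p[:,2]<.125)]); rect('rib',p[w&(p[:,2]>.15)&(p[:,2]<.157)])
rect('door',p[w&(I[:,2]>I[:,0]+50)&(p[:,2]>.112)&(p[:,2]<.13)])
print(monitor.get_obs()['force'])
E
```

```text
body 38773 c [ 554.3 -167.8] s [259.6 159.6] a 81.2 z [0.1106 0.1193 0.122 ]
rib 1022 c [ 564.8 -107.1] s [13.8 58.7] a 81.1 z [0.1511 0.1541 0.1558]
door 15014 c [ 562.8 -106.2] s [126.3 145.9] a 81.1 z [0.1189 0.1204 0.1219]
[ 0.00225441  0.44222607 -0.87613189]
```

View pics/w6.png

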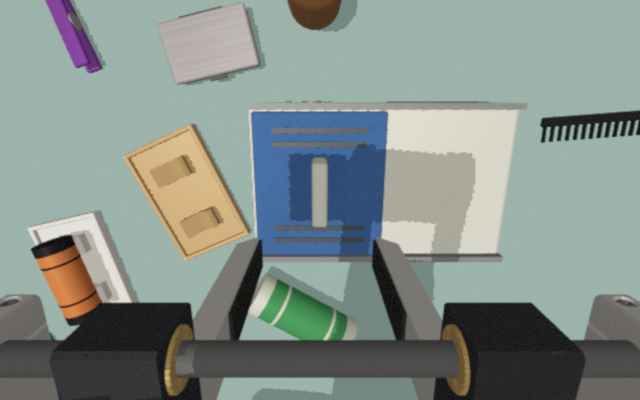

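Wrist view: the door is fully closed (rib at (319,192), 61.6 mm from the body's centre against 62 nominal). The orange cartridge lies in the dish (68,280), and the bystanders in view (clip, tin, lotion bottle, comb) look undisturbed.

```bash
python3 -c "
from station import ctrl;print(ctrl.hand_in())"
```

```text
the job is handed in; nothing more can be done
None
```

The job is handed in, with no verdict returned: the spent cartridge rests in the white dish's groove, the fresh one in the bay cradle, the door is against its closed stop, and the arm finished clear of everything at about 25 s of the 72 s allowed.

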